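# Slide the price-ticket holder into the counter's ticket rail

## Task

Put the price-ticket holder that has the narrow runner foot into the leaning aluminium ticket rail: feed its runner in at the rail's open end and slide it along until it is right up against the end stop, then let go. Leave the free-standing ticket, the jar and everything else where they are.

Things in the scene. Friction and masses are not known exactly. Their poses are not given: they have to be found in the camera images.
- ticket_mid (a point): Centre, half-way up, of the loose holder (77 mm high, 0.11 to 0.18 kg; starts upright on the counter). x across its thickness, y along its length, z up. Upper part: black plate with blank white cards on both faces, 14 mm thick (x), 90 mm long (y), 22 to 77 mm above the underside. Grip it across the 14 mm. Same either way round
- ticket_foot (a point): Centre of the underside of the holder's foot, same axes, 38.5 mm below ticket_mid. The foot is a flat aluminium runner 30 mm wide (x), 110 mm long (y), 6 mm thick, ends rounded in plan (radius 15 mm). A neck 10 mm wide, 70 mm long, joins it to the plate (6 to 22 mm up)
- rail: Fixed aluminium C-channel, 220 mm long (y -110 to 110 mm), 46 mm wide, on a wooden sill. Origin: mid-length, on its inner floor, 55 mm above the counter. y along it, x up the slope, z out of its open side, leaning 30 degrees from vertical towards the robot. Cavity 36 wide, 10 mm high; lips (z 10 to 14 mm) leave a 17 mm slot, so the runner enters only endways, at the end without stop
- stop_mid (a point): Middle of the fixed steel end stop, on the channel floor's centre line at rail y = +100 or -100 mm (either end; the other end is open). A block 20 mm long along the rail, 50 mm wide, filling the channel and rising 30 mm above its floor, with a screw head to 36 mm. With the runner touching it, ticket_foot is 65 mm from this point. Use its position only
- stand: Bystander: loose free-standing ticket on a broad flat foot 70 x 80 mm, 10 mm thick, 65 mm high, plate 70 mm long and 12 mm thick; origin at the centre of its underside. It starts beside the jar on the other side from the holder
- jar: Bystander: loose closed honey jar, 62 mm across, 85 mm high, origin at the centre of its underside, standing between the two tickets
Not all that is in view belongs to the job. Of the things that look like the part that bears ticket_mid, take the one that is farthest from the robot's base at the start. Of the things shaped like the part that bears rail, the dark wooden one is meant.

How it is judged (in metres and radians):
On the way:
1. the runner has entered the channel at the open end, still well short of the stop (distance between ticket_foot and stop_mid between 0.08 and 0.235 m and x of ticket_foot in the frame of rail between -0.006 and 0.006 m and z of ticket_foot in the frame of rail between -0.003 and 0.006 m and angle between the y axis of ticket_foot and the y axis of rail, either way round below 0.2 rad), for 0.1 s.
At the end, for the whole second after the job is handed in: The holder's runner lies inside the channel (within 6 mm of its centre line, under the lips, leaning with the rail to within 0.25 rad), its end within 6 mm of the end stop, released and at rest (distance between ticket_foot and stop_mid below 0.071 m and y of ticket_foot in the frame of rail between -0.06 and 0.06 m and x of ticket_foot in the frame of rail between -0.006 and 0.006 m and z of ticket_foot in the frame of rail between -0.003 and 0.006 m and angle between the z axis of ticket_foot and the z axis of rail, either way round below 0.25 rad and linear speed of ticket below 0.02 m/s); the robot touches nothing.
It fails at once if the free-standing ticket was shifted by more than 30 mm (distance of stand from where it was at the start of the episode above 0.03 m).
It fails at once if the jar was shifted by more than 30 mm (distance of jar from where it was at the start of the episode above 0.03 m).
It also fails if it takes over 53 s, if anything falls off the work surface, if the arm or the gripper's body presses on something with over 40 N, if the wrist force passes 120 N, or if a joint passes its speed limit or range.

## Robot

A 6-joint arm with a two-finger parallel gripper is mounted at the origin on the work surface. World frame = base frame: x ahead of the robot, y to its left, z up, the work surface at z = 0. Lengths are in mm, angles in rad, forces in N, time in s.
With the tool pointing down it reaches from about 350 to 775 mm from the base axis. Payload 7.3 kg.
Tool frame: the origin (TCP) lies midway between the tips of the shut fingers; the grasp point (between the pads) lies 19 mm behind it (bot.tcp_to_grasp is the distance from the TCP to the grasp point, in mm); z points along the fingers, y is the line along which they close (so a half turn about z gives the same grasp; the last joint's range is limited). The gripper opens to 92 mm and grips with 3 to 60 N. Pads are 19 mm wide; open, the fingers measure 130 mm over their backs; the gripper's body (75 mm by 190 mm) begins 47 mm behind the grasp point.
Start: joints at [-1.422, 0.342, 1.524, -0, 1.275, -0.146], TCP at [152.56, -502.365, 226.741] pointing down, gripper open.
Joint ranges: [-2.53, 2.53], [-0.77, 2.02], [0.04, 2.7], [-1, 4.14], [0.28, 2.66], [-3.11, 3.11]. Speed limits (rad/s): [2.57, 2.57, 3.14, 3.14, 3.14, 3.14].

## Interface

Orientations are given as [roll, pitch, yaw] about the fixed x, y, z axes, in that order (R = Rz(yaw) Ry(pitch) Rx(roll)).
In Python, from plant import bot, viewer gives the robot as it stands. The module is installed in compiled form; this text tells all that it offers.
- The arm moves only by the shell command python3 -m handwheel 'ROWS'. ROWS is text: rows parted by semicolons, each of 7 numbers parted by spaces: the shift along the tool's x, y, z scaled (see below), then the turn, a rotation vector about the tool's x, y, z scaled (see below), then the opening, from -1 (shut) to 1 (fully open), so that 0 is half open. In form: tx ty tz rx ry rz gripper; .... A call has 1 to 8 rows; each row is the pose to reach, as a shift and turn from the pose commanded when the call began, along the tool's axes at that moment, turning the shorter way round; what a row does not reach only later rows make up. The controller multiplies each number of a shift by 10 cm and each number of a turn by pi rad. A row lasts 1/12 s, in which the tool goes at most 41.7 mm and 7.16 degrees, less where a joint would pass 70% of its speed; a pose out of reach is approached as far as the arm can. A call with a number of a shift or a turn outside -1 to 1 is refused whole. A call with a gripper value outside its range is refused whole. The fingers move at their own pace and stop on an object; the grip force is fixed at half the most. Time passes only in rows, so rows that repeat a pose let the fingers close. It gives the time, the measured TCP pose, the force, the opening and the grip force at its end, in the units of the state.
- bot.get_obs(): the state, without advancing time (a new reading comes with each control period).
- viewer.capture(name): name is "scene" or "top"; returns a dict with "frame" (400x640x3 uint8, red, green, blue), "fov_y" (degrees; the focal length in pixels is half the picture's height over the tangent of half this angle, whatever the lens; pixels are square), "cx", "cy" (the principal point, pixels), "T" (4x4, takes a point from camera to world coordinates). Camera axes: x right, y down, z forward; pixel columns grow to the right and rows downward; lengths in mm; the calibration is good to about 2 mm. A picture is of the moment at which its call begins. There is no depth.
- bot.close_job(): hands the job in; it is judged then, once.
Trained networks look in a picture, given as the dict that the camera call returned (one of the last four; its "shot" number tells which), for a name from the list of things; names that differ only in an ending like _2 or _b are one class to them, and where a whole thing is asked for, a point or a joint stands for the part that bears it (a point fixed in the world has none). Each returns a list of dicts, best first, with "score" (0 to 1); they miss things now and then, are a little off and sometimes report something else, mostly with a low value. They report only what shows in the picture. A call takes as long as a camera call. They do not tell look-alikes from the thing itself.
- viewer.recognise(target, picture): "centre" ([column, row] in pixels, amid what is visible of it).
- viewer.cut_out(target, picture): "pixels" (400x640 bool, what is visible of it) and "centre" ([column, row] in pixels, amid what is visible of it).
The state is a dict: "time": time; "joint_positions": joint angles; "dq": joint speeds; "tau": joint torques, N m; "tool_pos": TCP position; "tcp_rot": TCP orientation; "contact_force": force on the tool from outside, world axes, zero at the start; "moment": the same for the moment, N m; "grip_width": finger opening in mm; "finger_force": force on a finger pad.
Only numpy, scipy, OpenCV 4.12 (cv2) and the standard library are available. Lean on these libraries where they do the work, as an engineer would, in place of code of your own. Each camera call takes 0.05 s, during which the arm holds its last target. There are 200 camera calls.

## Working session

There is one attempt and no reset: what is moved stays moved. The work goes in short steps, Python scripts to look and compute and a shell command to move; the robot and the scene stay as the last step left them, time stands still between calls to the robot, and variables do not carry over. Pictures are saved under pics/ and viewed, at most 10 in all, crops included, and the job is handed in when it is done.

```bash
mkdir -p pics; cat > h.py <<'E'
import numpy as np, cv2
from plant import bot, viewer
from scipy.spatial.transform import Rotation as R
def ray(p,uv):
    f=200/np.tan(np.radians(p["fov_y"])/2); T=np.array(p["T"])
    d=T[:3,:3]@np.array([(uv[0]-p["cx"])/f,(uv[1]-p["cy"])/f,1]); return T[:3,3],d/np.linalg.norm(d)
def onz(p,uv,z):
    o,d=ray(p,uv); return o+d*(z-o[2])/d[2]
def proj(p,X):
    f=p["frame"].shape[0]/2/np.tan(np.radians(p["fov_y"])/2); T=np.array(p["T"])
    c=(np.atleast_2d(X)-T[:3,3])@T[:3,:3]; return np.c_[c[:,0]/c[:,2]*f+p["cx"],c[:,1]/c[:,2]*f+p["cy"]]
def tri(rs):
    A=np.zeros((3,3));b=np.zeros(3)
    for o,d in rs:
        M=np.eye(3)-np.outer(d,d);A+=M;b+=M@o
    return np.linalg.solve(A,b)
def save(p,n): cv2.imwrite(f"pics/{n}.png",p["frame"][:,:,::-1])
E
python3 - <<'E'
from h import *
np.set_printoptions(precision=1,suppress=True)
P={n:viewer.capture(n) for n in("scene","top")}
for n,p in P.items():
    save(p,n+"0"); print(n,p["fov_y"],p["cx"],p["cy"],np.array(p["T"]).round(3).tolist())
    for t in("ticket_mid","rail","stop_mid","stand","jar"):
        print(t,[(round(r["score"],2),np.round(r["centre"])) for r in viewer.recognise(t,p)])
o=bot.get_obs();print(o["time"],o["tool_pos"],o["tcp_rot"],o["grip_width"])
E
```

```text
scene 55.258470737593946 315.5422828239542 194.51922096427046 [[0.55, 0.583, -0.597, 929.481], [0.835, -0.382, 0.396, -384.351], [0.003, -0.717, -0.697, 630.61], [0.0, 0.0, 0.0, 1.0]]
ticket_mid [(0.86, array([368., 135.])), (0.84, array([396., 162.]))]
rail [(0.88, array([387., 251.])), (0.62, array([159., 186.]))]
stop_mid [(0.91, array([327., 271.]))]
stand [(0.74, array([266., 229.]))]
jar [(0.57, array([347., 196.]))]
top 53.93653037497018 325.8113940578583 195.8197073735346 [[0.015, -0.995, 0.102, 353.907], [-1.0, -0.015, -0.0, -69.406], [0.002, -0.102, -0.995, 890.799], [0.0, 0.0, 0.0, 1.0]]
ticket_mid [(0.94, array([203., 203.])), (0.77, array([208., 256.]))]
rail [(0.91, array([312., 103.])), (0.65, array([447., 302.]))]
stop_mid [(0.8, array([363., 111.]))]
stand [(0.76, array([367., 202.])), (0.56, array([204., 200.]))]
jar [(0.6, array([289., 183.]))]
0.6 [ 152.5 -502.4  226.8] [3.1 0.  0.3] 91.49518562263428
```

View pics/scene0.png

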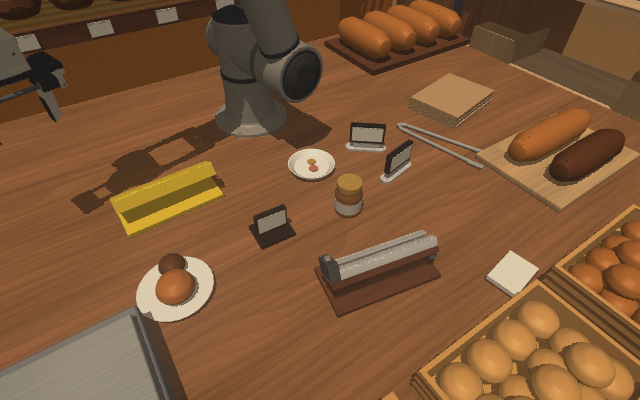

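View pics/top0.png

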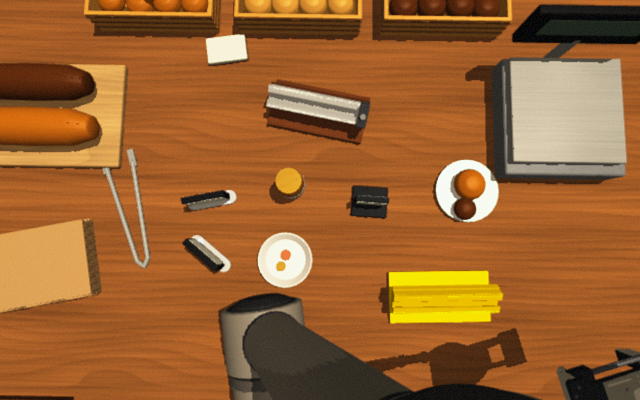

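The scene view shows the dark wooden-silled rail at about (385,270) with its stop at the left end (327,271). In the top view the rail is at (315,105), with the stop at (363,113) on the −y side and the open end on the +y side. The holder farther from the base is at (208,200) in top and (396,162) in scene. The stand, at (370,202) in top, is a different thing.

```bash
python3 - <<'E'
from h import *
import pickle
P={n:viewer.capture(n) for n in("scene","top")}
D={}
for n,p in P.items():
    D[n]=dict(p=dict(p))
    for t in("ticket_mid","rail","stop_mid"):
        D[n][t]=viewer.cut_out(t,p)
        for r in D[n][t]: print(n,t,r["score"],np.round(r["centre"],1),r["pixels"].sum())
pickle.dump(D,open("d.pkl","wb"))
def crop(n,t,i,x,y,w,h,s):
    f=D[n]["p"]["frame"][:,:,::-1].copy()
    f=cv2.resize(f[y:y+h,x:x+w],None,fx=s,fy=s,interpolation=cv2.INTER_CUBIC)
    for ti in t:
      for r in D[n][ti]:
        m=cv2.resize(r["pixels"][y:y+h,x:x+w].astype(np.uint8),None,fx=s,fy=s,interpolation=cv2.INTER_NEAREST)
        c,_=cv2.findContours(m,cv2.RETR_EXTERNAL,cv2.CHAIN_APPROX_NONE);cv2.drawContours(f,c,-1,(0,0,255) if ti!="stop_mid" else (0,255,0),1)
    return f
a=crop("top",["rail","stop_mid"],0,255,70,130,80,3);a2=crop("scene",["rail","stop_mid"],0,305,225,140,95,3)
b=crop("top",["ticket_mid"],0,175,180,70,60,4);b2=crop("scene",["ticket_mid"],0,370,130,60,60,4)
C=np.zeros((560,800,3),np.uint8)
for im,(y,x) in((a,(0,0)),(a2,(0,390)),(b,(300,0)),(b2,(300,390))):
    im=im[:,:800-x];C[y:y+im.shape[0],x:x+im.shape[1]]=im
cv2.imwrite("pics/crops.png",C)
E
```

```text
scene ticket_mid 0.95 [398.3 159.7] 851
scene ticket_mid 0.57 [367.5 135.8] 977
scene rail 0.9 [157.7 183.6] 1198
scene rail 0.74 [384.7 250.3] 1966
scene stop_mid 0.63 [326.1 269.9] 459
scene stop_mid 0.22 [386.  250.1] 1987
top ticket_mid 0.94 [204.2 200.9] 674
top ticket_mid 0.89 [207.  251.3] 863
top rail 0.8 [311.8 104.4] 2193
top rail 0.79 [443.8 300.6] 2529
top stop_mid 0.47 [361.9 111.5] 231
```

View pics/crops.png

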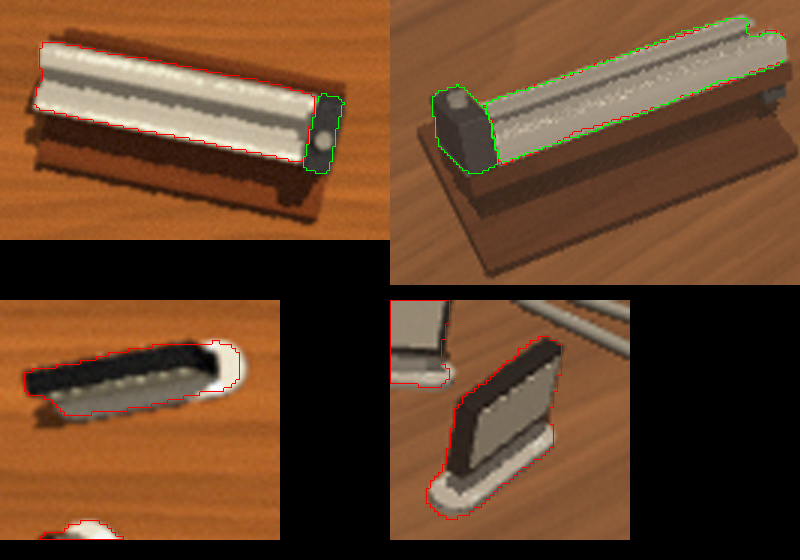

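```bash
cat > fit.py <<'E'
from h import *
import pickle
from scipy.optimize import minimize
D=pickle.load(open("d.pkl","rb"))
def box(x0,x1,y0,y1,z0,z1): return np.array([[a,b,c] for a in(x0,x1) for b in(y0,y1) for c in(z0,z1)],float)
def cap():
    a=np.linspace(0,2*np.pi,40); return np.array([[15*np.cos(t),15*np.sin(t)+np.sign(np.sin(t))*40,z] for t in a for z in(0,6)])
tick=[cap(),box(-5,5,-35,35,6,22),box(-7,7,-45,45,22,77)]
S=4
def sil(p,parts,Rm,t):
    m=np.zeros((400*S,640*S),np.uint8)
    for q in parts:
        uv=proj(p,q@Rm.T+t); h=cv2.convexHull(((uv+.5)*S-.5).round().astype(np.int32)); cv2.fillConvexPoly(m,h,1)
    return cv2.resize(m.astype(np.float32),(640,400),interpolation=cv2.INTER_AREA)
def cost(views,parts,Rm,t):
    return sum(1-np.minimum(s:=sil(p,parts,Rm,t),m).sum()/np.maximum(s,m).sum() for p,m in views)
def railR(yaw): return R.from_euler('z',yaw).as_matrix()@R.from_euler('y',-np.pi/6).as_matrix()
def fit(f,x0,st):
    r=minimize(f,x0,method="Nelder-Mead",options=dict(initial_simplex=np.vstack([x0]+[np.array(x0)+np.eye(len(x0))[i]*st[i] for i in range(len(x0))]),xatol=.02,fatol=1e-5)); return r.x,r.fun
E
python3 - <<'E'
from fit import *
np.set_printoptions(precision=3,suppress=True)
print("rail R check z",railR(0)[:,2],"x",railR(0)[:,0])
def pick(n,t,c): 
    return min(D[n][t],key=lambda r:np.hypot(*(np.array(r["centre"])-c)))["pixels"].astype(np.float32)
vt=[(D["top"]["p"],pick("top","ticket_mid",(205,200))),(D["scene"]["p"],pick("scene","ticket_mid",(398,160)))]
c=onz(vt[0][0],(204,201),38)
for sel in(vt,vt[:1],vt[1:]):
    print("ticket",fit(lambda v:cost(sel,tick,R.from_euler('z',v[2]/100).as_matrix(),np.array([v[0],v[1],0])),[c[0],c[1],-150],[8,8,20]))
vr=[(D[n]["p"],np.maximum(pick(n,"rail",a),pick(n,"stop_mid",b))) for n,a,b in(("top",(312,104),(362,111)),("scene",(385,250),(326,270)))]
c=onz(vr[0][0],(315,105),60)
def parts(t): return [box(-23,23,-110,110,-t,14),box(-25,25,-110,-90,-t,30),box(-6,6,-106,-94,30,36)]
for sel in(vr,vr[:1],vr[1:]):
    x,f=fit(lambda v:cost(sel,parts(abs(v[3])),railR(v[2]/100),np.array([v[0],v[1],55])),[c[0],c[1],-15,4],[8,8,10,2])
    print("rail",x,f)
E
```

```text
rail R check z [-0.5    0.     0.866] x [0.866 0.    0.5  ]
ticket (array([ 431.659,  186.953, -294.163]), np.float64(0.20285534858703613))
ticket (array([ 432.745,  189.231, -296.337]), np.float64(0.11126738786697388))
ticket (array([ 431.412,  188.241, -189.236]), np.float64(0.5119389295578003))
rail [640.756 -47.987 -18.79    5.74 ] 0.17403805255889893
rail [642.164 -47.455 -18.491   5.413] 0.040901780128479004
rail [640.175 -49.215 -18.989   2.216] 0.05196261405944824
```

```bash
for i in 1; do
python3 -m handwheel '.28 -.2 0 0 0 0 .3; .56 -.4 0 0 0 0 .3; .835 -.615 0 0 0 0 .3'
python3 -m handwheel '.28 -.2 0 0 0 0 .3; .56 -.4 0 0 0 0 .3; .835 -.615 0 0 0 0 .3'
python3 -m handwheel '.28 -.2 0 0 0 0 .3; .56 -.4 0 0 0 0 .3; .835 -.615 0 0 0 0 .3'
python3 -m handwheel '.28 -.2 0 0 0 0 .3; .56 -.4 0 0 0 0 .3; .835 -.615 0 0 0 0 .3'
python3 -m handwheel '.11 -.28 0 0 0 0 .3; .22 -.56 0 0 0 0 .3; .335 -.83 0 0 0 0 .3'
python3 -m handwheel '.11 -.28 0 0 0 0 .3; .22 -.56 0 0 0 0 .3; .335 -.83 0 0 0 0 .3'; done
cat > to.py <<'E'
from h import *
K=(R.from_euler('z',np.pi/2)*R.from_euler('x',np.pi))
def to(pos,rot,off=None):
    """print scaled shift and turn from the measured pose to TCP pos / Rotation rot"""
    o=bot.get_obs(); c=R.from_euler('xyz',o["tcp_rot"])
    print("t",round(o["time"],2),"tcp",np.round(o["tool_pos"],1),"rot",np.round(o["tcp_rot"],3),"F",np.round(o["contact_force"],1),"w",round(o["grip_width"],1))
    print("shift",np.round(c.inv().apply(np.array(pos)-o["tool_pos"])/100,3),"turn",np.round((c.inv()*rot).as_rotvec()/np.pi,4))
E
python3 - <<'E'
from to import *
to([431.7,187,130],R.from_euler('z',.2)*K)
E
```

```text
time: 1.25
tool_pos: [214.9, -418.5, 226.5]
tcp_rot: [-3.142, -0.0, 0.293]
contact_force: [-0.1, -0.0, -0.1]
grip_width: 76.6
finger_force: 0.0
time: 1.5
tool_pos: [277.4, -334.9, 226.9]
tcp_rot: [3.141, -0.0, 0.294]
contact_force: [0.7, 0.1, 0.0]
grip_width: 60.6
finger_force: 0.0
time: 1.75
tool_pos: [339.5, -251.8, 227.0]
tcp_rot: [3.141, -0.0, 0.295]
contact_force: [0.0, -1.4, -0.0]
grip_width: 59.8
finger_force: 0.0
time: 2.0
tool_pos: [401.6, -168.6, 227.0]
tcp_rot: [3.141, -0.001, 0.295]
contact_force: [0.8, -0.9, 0.5]
grip_width: 59.6
finger_force: 0.0
time: 2.25
tool_pos: [408.6, -79.1, 226.7]
tcp_rot: [-3.142, 0.0, 0.295]
contact_force: [0.7, 0.3, 0.4]
grip_width: 59.8
finger_force: 0.0
time: 2.5
tool_pos: [416.4, 9.9, 226.9]
tcp_rot: [3.141, -0.0, 0.295]
contact_force: [-0.2, 0.1, 0.9]
grip_width: 60.1
finger_force: 0.0
t 2.5 tcp [416.4   9.9 226.9] rot [ 3.141 -0.     0.295] F [-0.2  0.1  0.9] w 60.1
shift [ 0.661 -1.65   0.969] turn [ 2.000e-04 -0.000e+00 -4.698e-01]
```

```bash
python3 -m handwheel '.11 -.28 0 0 0 0 .3; .22 -.56 0 0 0 0 .3; .33 -.825 0 0 0 0 .3' >/dev/null
python3 -m handwheel '.11 -.28 0 0 0 -.039 .3; .22 -.56 0 0 0 -.078 .3; .33 -.825 0 0 0 -.117 .3; .33 -.825 0 0 0 -.156 .3; .33 -.825 0 0 0 -.195 .3; .33 -.825 0 0 0 -.235 .3' >/dev/null
python3 -m handwheel '0 0 .1 0 0 -.039 .3; 0 0 .2 0 0 -.078 .3; 0 0 .3 0 0 -.117 .3; 0 0 .4 0 0 -.156 .3; 0 0 .4 0 0 -.195 .3; 0 0 .4 0 0 -.235 .3; 0 0 .4 0 0 -.235 .3'
python3 - <<'E'
from to import *
to([431.7,187,29],R.from_euler('z',.2)*K)
p=viewer.capture("top");p2=viewer.capture("scene")
a=cv2.resize(p["frame"][120:300,130:330],None,fx=2,fy=2);b=cv2.resize(p2["frame"][60:240,300:500],None,fx=2,fy=2)
cv2.imwrite("pics/pre.png",np.hstack([a,b])[:,:,::-1])
E
```

```text
time: 3.83
tool_pos: [431.7, 185.4, 186.5]
tcp_rot: [-3.141, 0.0, 1.775]
contact_force: [-0.3, -0.1, -0.8]
grip_width: 59.6
finger_force: 0.0
t 3.83 tcp [431.7 185.4 186.5] rot [-3.141  0.     1.775] F [-0.3 -0.1 -0.8] w 59.6
shift [0.016 0.004 1.575] turn [-0.0001  0.      0.0014]
```

View pics/pre.png

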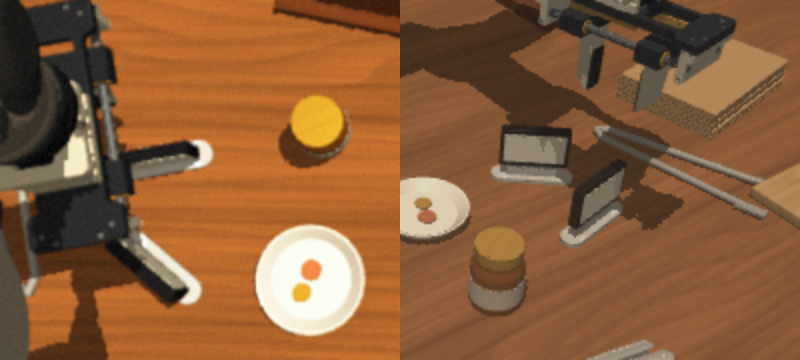

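```bash
python3 - <<'E'
from fit import *
o=bot.get_obs(); p=D["scene"]["p"]
print(proj(p,o["tool_pos"]), proj(p,[[431.7,187,77]]),proj(p,[[431.7,187,38]]))
# other ticket in top view, fitted
v=[(D["top"]["p"],min(D["top"]["ticket_mid"],key=lambda r:abs(r["centre"][1]-251))["pixels"].astype(np.float32))]
print(fit(lambda v_:cost(v,tick,R.from_euler('z',v_[2]/100).as_matrix(),np.array([v_[0],v_[1],0])),[315,180,70],[8,8,20]))
E
```

```text
[[407.55755003 107.46739338]] [[400.11261786 147.62486344]] [[397.60955393 160.38712734]]
(array([312.98778464, 187.73801022, 245.9659342 ]), np.float64(0.0544925332069397))
```

```bash
python3 -m handwheel '0 0 .35 0 0 0 .3; 0 0 .7 0 0 0 .3; .016 0 .8 0 0 0 .3' >/dev/null
python3 -m handwheel '0 0 .25 0 0 0 .3; 0 0 .5 0 0 0 .3; 0 0 .775 0 0 0 .3; 0 0 .775 0 0 0 .3'
python3 -m handwheel '0 0 0 0 0 0 -1; 0 0 0 0 0 0 -1; 0 0 0 0 0 0 -1; 0 0 0 0 0 0 -1; 0 0 0 0 0 0 -1; 0 0 0 0 0 0 -1; 0 0 0 0 0 0 -1; 0 0 0 0 0 0 -1'
```

```text
time: 4.52
tool_pos: [428.7, 186.2, 25.5]
tcp_rot: [-3.134, 0.0, 1.767]
contact_force: [-1.7, 0.0, -0.2]
grip_width: 59.6
finger_force: 0.0
time: 5.18
tool_pos: [431.5, 187.0, 29.5]
tcp_rot: [3.141, 0.0, 1.771]
contact_force: [-0.8, 0.2, 3.9]
grip_width: 14.2
finger_force: 30.0
```

```bash
python3 -m handwheel '0 0 -.3 0 0 0 -1; 0 0 -.6 0 0 0 -1; 0 0 -.9 0 0 0 -1; 0 0 -.9 0 0 0 -1'
cat >> to.py <<'E'
def railR(yaw): return R.from_euler('z',yaw)*R.from_euler('y',-np.pi/6)
O=np.array([640.8,-48,55]);RR=railR(-.188)
def torail(foot,h=29.5):
    """holder foot at rail coords foot"""
    to(O+RR.apply(np.array(foot)+[0,0,h]),RR*K)
    o=bot.get_obs();print("now foot in rail",np.round(RR.inv().apply(o["tool_pos"]-O)-[0,0,h],1),"rot err",np.round(((RR*K).inv()*R.from_euler('xyz',o["tcp_rot"])).as_rotvec(),3))
E
python3 - <<'E'
from to import *
torail([0,200,50]);to([550,165,122],RR*K)
E
```

```text
time: 5.52
tool_pos: [434.3, 187.8, 124.0]
tcp_rot: [3.133, -0.0, 1.771]
contact_force: [1.1, 0.7, -1.8]
grip_width: 13.7
finger_force: 30.0
t 5.52 tcp [434.3 187.8 124. ] rot [ 3.133 -0.     1.771] F [ 1.1  0.7 -1.8] w 13.7
shift [-0.72   1.944  0.018] turn [-0.1617 -0.033   0.1204]
now foot in rail [-179.4  193.1  153.7] rot err [ 0.508  0.104 -0.378]
t 5.52 tcp [434.3 187.8 124. ] rot [ 3.133 -0.     1.771] F [ 1.1  0.7 -1.8] w 13.7
shift [-0.453  1.088  0.029] turn [-0.1617 -0.033   0.1204]
```

```bash
python3 -m handwheel '-.12 .32 0 0 0 0 -1; -.24 .64 0 0 0 0 -1; -.36 .97 0 0 0 0 -1' >/dev/null
python3 -m handwheel '-.09 .25 0 -.027 -.0055 .02 -1; -.18 .5 0 -.054 -.011 .04 -1; -.27 .75 0 -.081 -.0165 .06 -1; -.36 .97 0 -.108 -.022 .08 -1; -.36 .97 0 -.135 -.0275 .1 -1; -.36 .97 0 -.162 -.033 .12 -1; -.36 .97 0 -.162 -.033 .12 -1; -.36 .97 0 -.162 -.033 .12 -1'
python3 - <<'E'
from to import *
torail([0,200,2])
for n in("top","scene"): save(viewer.capture(n),"tilt_"+n)
f=[cv2.imread(f"pics/tilt_{n}.png") for n in("top","scene")]
cv2.imwrite("pics/tilt.png",np.hstack([cv2.resize(f[0][30:180,170:370],None,fx=2,fy=2),cv2.resize(f[1][150:300,310:510],None,fx=2,fy=2)]))
E
```

```text
time: 6.43
tool_pos: [633.7, 155.3, 117.0]
tcp_rot: [2.629, 0.006, 1.385]
contact_force: [-0.4, -0.4, -2.5]
grip_width: 14.1
finger_force: 30.0
t 6.43 tcp [633.7 155.3 117. ] rot [2.629 0.006 1.385] F [-0.4 -0.4 -2.5] w 14.1
shift [0.018 0.085 0.446] turn [-0.0034  0.0012  0.0014]
now foot in rail [ -8.  198.3  46.7] rot err [ 0.011 -0.004 -0.004]
```

View pics/tilt.png

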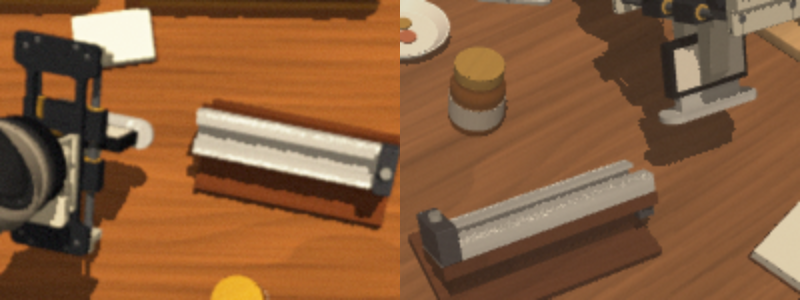

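```bash
python3 -m handwheel '-.05 .04 .2 -.0034 .001 .001 -1; -.1 .085 .35 -.0034 .001 .001 -1; -.13 .085 .446 -.0034 .001 .001 -1; -.13 .085 .446 -.0034 .001 .001 -1; -.13 .085 .446 -.0034 .001 .001 -1; -.13 .085 .446 -.0034 .001 .001 -1'
cat > rel.py <<'E'
from fit import *
from to import torail,O,RR,K,to
import sys
np.set_printoptions(precision=2,suppress=True)
torail([0,180,2])
o=bot.get_obs(); Rt=R.from_euler('xyz',o["tcp_rot"])*K.inv(); t=o["tool_pos"]-Rt.apply([0,0,29.5])
rp=[box(-23,23,-110,110,-5,14),box(-25,25,-110,-90,-5,30),box(-6,6,-106,-94,30,36)]
tiles=[]; eqA=[];eqb=[]
for n in("top","scene"):
    p=viewer.capture(n); ms=viewer.cut_out("ticket_mid",p)
    c0=proj(p,t+Rt.apply([0,0,38]))[0]
    m=min(ms,key=lambda r:np.hypot(*(np.array(r["centre"])-c0)))["pixels"].astype(np.float32)
    rm=np.maximum(*[min(D[n][k],key=lambda r:np.hypot(*(np.array(r["centre"])-proj(p,O+RR.apply(q))[0])))["pixels"] for k,q in(("rail",[0,10,10]),("stop_mid",[0,-100,15]))]).astype(np.float32)
    f=p["frame"][:,:,::-1].copy()
    dr=None
    def shifted(s,d): return cv2.warpAffine(s,np.float32([[1,0,d[0]],[0,1,d[1]]]),(640,400))
    sr=sil(p,rp,RR.as_matrix(),O)
    dr,fr=fit(lambda d:1-np.minimum(s:=shifted(sr,d),rm).sum()/np.maximum(s,rm).sum(),[.1,.1],[1.5,1.5])
    st=sil(p,tick,Rt.as_matrix(),t)
    # ticket partly hidden by gripper: only the mask's boundary beyond counts -> use runner only, penalise mask outside silhouette
    print(n,"rail shift px",dr,fr,"ticket mask",m.sum(),"sil",st.sum(),"mask outside sil",(m*(1-st)).sum())
    big=cv2.resize(f,None,fx=4,fy=4,interpolation=cv2.INTER_CUBIC)
    for parts,Rm,tt,col in((tick,Rt.as_matrix(),t,(0,0,255)),(rp[:1],RR.as_matrix(),O,(0,255,0))):
        for q in parts:
            h=cv2.convexHull(((proj(p,q@Rm.T+tt)+.5)*4-.5).round().astype(np.int32)); cv2.polylines(big,[h],True,col,1)
    c=((proj(p,O+RR.apply([0,125,10]))[0])*4).astype(int); tiles.append(big[max(0,c[1]-230):c[1]+230,c[0]-200:c[0]+200])
h=min(a.shape[0] for a in tiles); cv2.imwrite(sys.argv[1],np.hstack([a[:h] for a in tiles]))
E
python3 rel.py pics/rel1.png
```

```text
time: 7.03
tool_pos: [662.4, 136.7, 85.1]
tcp_rot: [2.614, -0.0, 1.383]
contact_force: [-0.4, 0.1, -2.5]
grip_width: 14.0
finger_force: 30.0
t 7.03 tcp [662.4 136.7  85.1] rot [ 2.61 -0.    1.38] F [-0.4  0.1 -2.5] w 14.0
shift [-0.06 -0.04  0.01] turn [ 0. -0. -0.]
now foot in rail [  3.5 185.5   3.2] rot err [-0.  0.  0.]
top rail shift px [-0.01 -0.65] 0.059807658195495605 ticket mask 295.0 sil 935.5625 mask outside sil 9.3125
scene rail shift px [-1.01 -1.01] 0.0860522985458374 ticket mask 1389.0 sil 1868.8125 mask outside sil 45.8125
```

View pics/rel1.png

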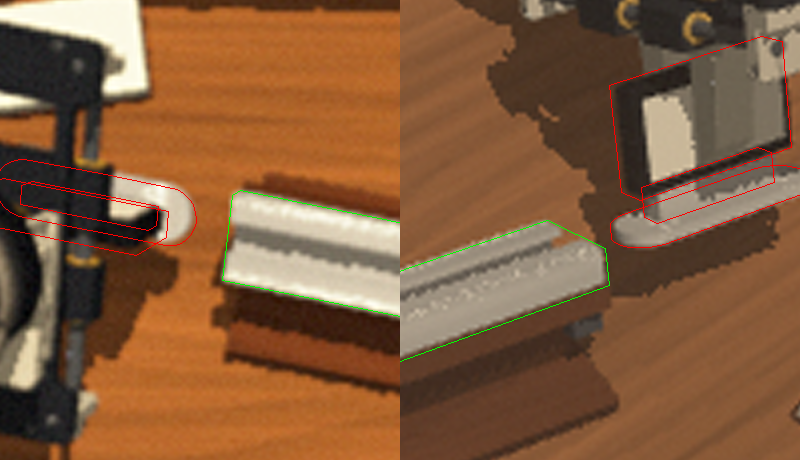

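```bash
python3 -m handwheel '-.05 -.035 .012 0 0 0 -1; -.1 -.035 .012 0 0 0 -1; -.1 -.035 .012 0 0 0 -1; -.1 -.035 .012 0 0 0 -1'
python3 -m handwheel '-.03 0 0 0 0 0 -1; -.06 0 0 0 0 0 -1; -.08 0 0 0 0 0 -1; -.1 0 0 0 0 0 -1; -.1 0 0 0 0 0 -1; -.1 0 0 0 0 0 -1'
python3 -m handwheel '-.02 0 0 0 0 0 -1; -.04 0 0 0 0 0 -1; -.06 0 0 0 0 0 -1; -.06 0 0 0 0 0 -1; -.06 0 0 0 0 0 -1'
python3 rel.py pics/rel2.png
```

```text
time: 7.57
tool_pos: [657.9, 126.7, 81.8]
tcp_rot: [2.615, -0.0, 1.382]
contact_force: [0.2, -0.7, -1.4]
grip_width: 13.8
finger_force: 30.0
time: 8.07
tool_pos: [656.2, 117.2, 81.9]
tcp_rot: [2.615, -0.0, 1.383]
contact_force: [-0.3, 1.0, -0.8]
grip_width: 14.3
finger_force: 30.0
time: 8.48
tool_pos: [655.1, 111.3, 81.9]
tcp_rot: [2.615, -0.0, 1.383]
contact_force: [-0.9, -0.4, -1.2]
grip_width: 13.9
finger_force: 30.0
t 8.48 tcp [655.1 111.3  81.9] rot [ 2.62 -0.    1.38] F [-0.9 -0.4 -1.2] w 13.9
shift [ 0.21  0.   -0.  ] turn [ 0. -0. -0.]
now foot in rail [ -0.2 159.2   1.6] rot err [-0.  0.  0.]
top rail shift px [-0.01 -0.65] 0.059807658195495605 ticket mask 285.0 sil 924.8125 mask outside sil 17.9375
scene rail shift px [-1.01 -1.01] 0.0860522985458374 ticket mask 1253.0 sil 1891.6875 mask outside sil 15.3125
```

View pics/rel2.png

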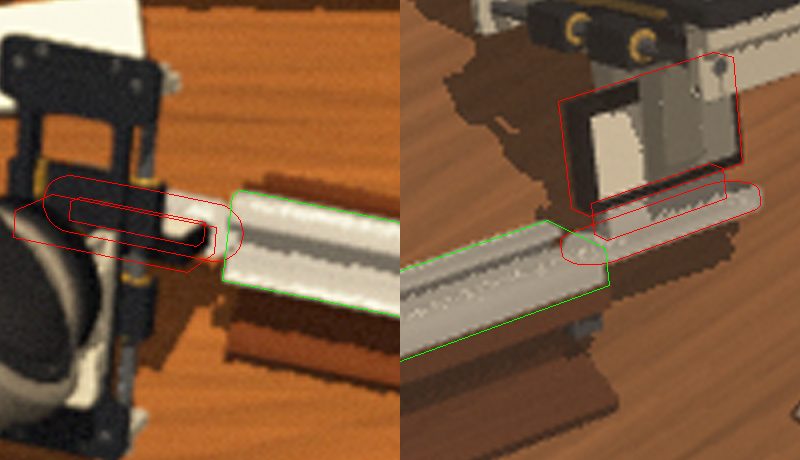

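```bash
python3 -m handwheel '-.05 0 0 0 0 0 -1; -.1 0 0 0 0 0 -1; -.15 0 0 0 0 0 -1; -.2 0 0 0 0 0 -1; -.25 0 0 0 0 0 -1; -.3 0 0 0 0 0 -1; -.3 0 0 0 0 0 -1; -.3 0 0 0 0 0 -1'
python3 - <<'E'
from to import *
torail([0,100,2])
E
```

```text
time: 9.35
tool_pos: [649.5, 81.5, 81.9]
tcp_rot: [2.615, -0.0, 1.382]
contact_force: [0.6, 0.4, -1.3]
grip_width: 13.9
finger_force: 30.0
t 9.35 tcp [649.5  81.5  81.9] rot [ 2.615 -0.     1.382] F [ 0.6  0.4 -1.3] w 13.9
shift [-0.288  0.002 -0.004] turn [ 0.0011  0.0001 -0.0003]
now foot in rail [-1.000e-01  1.288e+02  1.600e+00] rot err [-0.003 -0.     0.001]
```

```bash
python3 -m handwheel '-.08 0 0 0 0 0 -1; -.16 0 0 0 0 0 -1; -.24 0 0 0 0 0 -1; -.32 0 0 0 0 0 -1; -.4 0 0 0 0 0 -1; -.48 0 0 0 0 0 -1; -.5 0 0 0 0 0 -1; -.5 0 0 0 0 0 -1'
python3 - <<'E'
from to import *
torail([0,30,2])
E
```

```text
time: 10.02
tool_pos: [641.0, 33.5, 84.6]
tcp_rot: [2.624, 0.003, 1.381]
contact_force: [-3.9, -1.4, -3.1]
grip_width: 14.2
finger_force: 30.0
t 10.02 tcp [641.   33.5  84.6] rot [2.624 0.003 1.381] F [-3.9 -1.4 -3.1] w 14.2
shift [-0.501 -0.018  0.018] turn [-0.0019  0.0012 -0.0002]
now foot in rail [ 1.8 80.1  3.6] rot err [ 0.006 -0.004  0.   ]
```

```bash
python3 -m handwheel '0 0 0 0 0 0 -1; 0 0 0 0 0 0 -1; 0 0 0 0 0 0 -1'
python3 rel.py pics/rel3.png
```

```text
time: 10.27
tool_pos: [641.2, 33.9, 84.6]
tcp_rot: [2.624, 0.003, 1.381]
contact_force: [-5.6, -2.2, -4.2]
grip_width: 14.1
finger_force: 30.0
t 10.27 tcp [641.2  33.9  84.6] rot [2.62 0.   1.38] F [-5.6 -2.2 -4.2] w 14.1
shift [ 0.99 -0.02  0.01] turn [-0.  0.  0.]
now foot in rail [ 1.9 80.5  3.6] rot err [ 0.01 -0.   -0.  ]Traceback (most recent call last):
  File "rel.py", line 12, in <module>
    m=min(ms,key=lambda r:np.hypot(*(np.array(r["centre"])-c0)))["pixels"].astype(np.float32)
      ~~~^^^^^^^^^^^^^^^^^^^^^^^^^^^^^^^^^^^^^^^^^^^^^^^^^^^^^^^
ValueError: min() iterable argument is empty
```

```bash
python3 - <<'E'
from to import *
from fit import box
o=bot.get_obs();print(o["contact_force"],o["moment"],o["tau"],o["joint_positions"])
Rt=R.from_euler('xyz',o["tcp_rot"])*K.inv(); t=o["tool_pos"]-Rt.apply([0,0,29.5])
def ov(p,s):
    big=cv2.resize(p["frame"][:,:,::-1],None,fx=s,fy=s,interpolation=cv2.INTER_CUBIC)
    for q,r,tt,c in((box(-23,23,-110,110,-5,14),RR,O,(0,255,0)),(box(-7,7,-45,45,22,77),Rt,t,(0,0,255)),(box(-15,15,-55,55,0,6),Rt,t,(0,0,255))):
        h=cv2.convexHull(((proj(p,r.apply(q)+tt)+.5)*s-.5).round().astype(np.int32)); cv2.polylines(big,[h],True,c,1)
    return big
a=ov(viewer.capture("scene"),4)[680:1220,1200:1750];b=ov(viewer.capture("top"),1)[20:380,150:400]
C=np.zeros((540,800,3),np.uint8);C[:,:550]=a;C[:360,550:]=b;cv2.imwrite("pics/c3.png",C)
E
```

```text
[-4.83837246 -2.08898325 -3.70893283] [-0.22320132  1.43805029 -0.42439666] [ 1.23745412e+00 -4.93910158e+01 -2.30568445e+01 -2.80153267e-01
 -4.24896643e+00 -4.71331878e-02] [-0.02483084  0.51718721  1.84177646 -0.30405506  0.28353423  0.43466174]
```

View pics/c3.png

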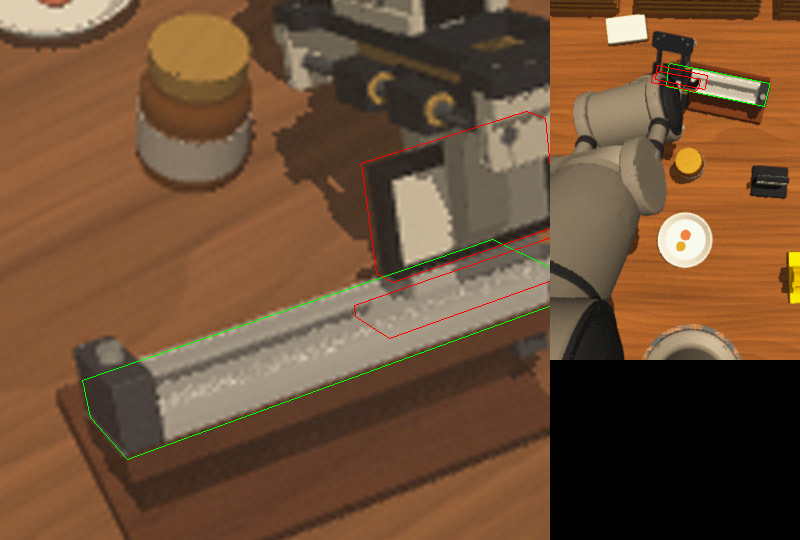

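The rail view shows the runner about 85 mm into the channel, but joint 5 is at its 0.28 limit, which is why the arm drifted off its commanded pose. I'll let go here, withdraw along +y, straighten the tool and push the holder the rest of the way with shut fingers.

```bash
python3 -m handwheel '0 0 0 0 0 0 -.3; 0 0 0 0 0 0 -.1; 0 0 0 0 0 0 0; 0 0 0 0 0 0 0; 0 0 0 0 0 0 0'
python3 -m handwheel '.1 0 0 0 0 0 0; .2 0 0 0 0 0 0; .3 0 0 0 0 0 0; .45 0 0 0 0 0 0; .6 0 0 0 0 0 0; .8 0 0 0 0 0 0; .95 0 0 0 0 0 0; .95 0 0 0 0 0 0'
python3 - <<'E'
from to import *
V=R.from_euler('z',-.188)*K
print(bot.get_obs()["joint_positions"])
torail([0,200,2])
to(O+RR.apply([0,170,40])+[0,0,40],V); to(O+RR.apply([0,170,40]),V)
E
```

```text
time: 10.88
tool_pos: [642.9, 33.9, 86.2]
tcp_rot: [2.62, 0.002, 1.382]
contact_force: [-0.7, -0.2, -1.0]
grip_width: 42.2
finger_force: 0.0
time: 11.55
tool_pos: [661.4, 130.1, 86.1]
tcp_rot: [2.618, 0.0, 1.385]
contact_force: [-0.9, -0.0, 0.6]
grip_width: 46.1
finger_force: 0.0
[ 0.16128947  0.56843134  1.7329938  -0.47476554  0.38164514  0.74881195]
t 11.55 tcp [661.4 130.1  86.1] rot [2.618 0.    1.385] F [-0.9 -0.   0.6] w 46.1
shift [ 0.212 -0.042  0.02 ] turn [-0.     -0.0003  0.0006]
now foot in rail [  4.2 178.9   3.9] rot err [ 0.     0.001 -0.002]
t 11.55 tcp [661.4 130.1  86.1] rot [2.618 0.    1.385] F [-0.9 -0.   0.6] w 46.1
shift [-0.088  0.158 -0.412] turn [ 1.667e-01 -1.000e-04  6.000e-04]
t 11.55 tcp [661.4 130.1  86.1] rot [2.618 0.    1.385] F [-0.9 -0.   0.6] w 46.1
shift [-0.088 -0.042 -0.066] turn [ 1.667e-01 -1.000e-04  6.000e-04]
```

```bash
python3 -m handwheel '0 .04 -.1 .033 0 0 -1; 0 .08 -.2 .066 0 0 -1; 0 .12 -.3 .1 0 0 -1; 0 .158 -.41 .133 0 0 -1; 0 .158 -.41 .1667 0 0 -1; 0 .158 -.41 .1667 0 0 -1; 0 .158 -.41 .1667 0 0 -1'
python3 - <<'E'
from to import *
V=R.from_euler('z',-.188)*K
print(bot.get_obs()["joint_positions"])
to(O+RR.apply([0,160,42]),V)
a=viewer.capture("scene"); r=viewer.recognise("ticket_mid",a); print([(x["score"],x["centre"]) for x in r]); print("expect",proj(a,O+RR.apply([0,80,38.5])))
f=cv2.resize(a["frame"][130:310,310:530],None,fx=3,fy=3)[:,:,::-1]; cv2.imwrite("pics/rel.png",f)
E
```

```text
time: 12.13
tool_pos: [654.7, 127.3, 127.5]
tcp_rot: [-3.141, 0.002, 1.38]
contact_force: [-0.1, -0.0, -0.5]
grip_width: 4.0
finger_force: 0.0
[ 0.0782305   0.68465836  1.22332001 -0.00210666  1.23447491  0.2699703 ]
t 12.13 tcp [654.7 127.3 127.5] rot [-3.141e+00  2.000e-03  1.380e+00] F [-0.1 -0.  -0.5] w 4.0
shift [-0.148 -0.019  0.361] turn [-0.0001  0.0007 -0.001 ]
[(0.56, [369.0, 138.9])]
expect [[414.80153897 225.47084705]]
```

View pics/rel.png

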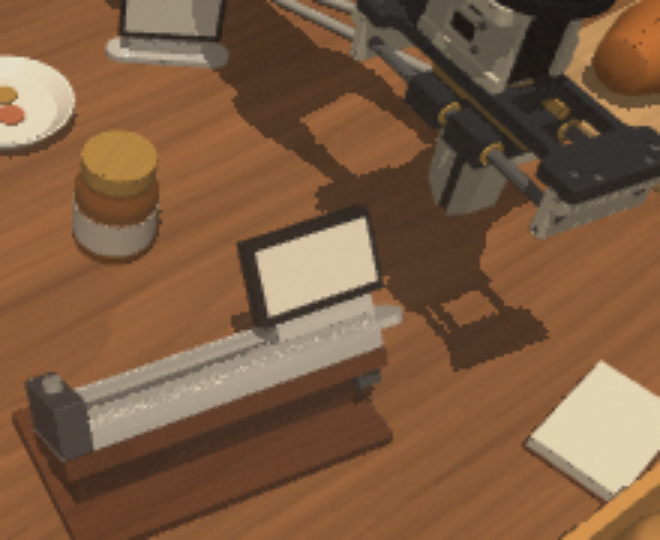

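```bash
python3 -m handwheel '-.05 -.02 .12 0 0 -.001 -1; -.1 -.02 .24 0 0 -.001 -1; -.15 -.02 .36 0 0 -.001 -1; -.15 -.02 .36 0 0 -.001 -1; -.15 -.02 .36 0 0 -.001 -1'
python3 -m handwheel '-.06 0 0 0 0 0 -1; -.12 0 0 0 0 0 -1; -.18 0 0 0 0 0 -1; -.24 0 0 0 0 0 -1; -.3 0 0 0 0 0 -1; -.36 0 0 0 0 0 -1; -.42 0 0 0 0 0 -1; -.48 0 0 0 0 0 -1'
python3 -m handwheel '-.06 0 0 0 0 0 -1; -.12 0 0 0 0 0 -1; -.18 0 0 0 0 0 -1; -.24 0 0 0 0 0 -1; -.3 0 0 0 0 0 -1; -.36 0 0 0 0 0 -1; -.42 0 0 0 0 0 -1; -.48 0 0 0 0 0 -1'
python3 - <<'E'
from to import *
torail([0,20,2],h=40)
a=viewer.capture("scene"); r=viewer.recognise("ticket_mid",a); print([(x["score"],x["centre"]) for x in r])
for y in(20,10,0,-35):print(y,proj(a,O+RR.apply([0,y,40])))
E
```

```text
time: 12.65
tool_pos: [647.4, 114.3, 92.2]
tcp_rot: [-3.138, 0.003, 1.385]
contact_force: [0.0, 1.0, 0.3]
grip_width: 0.6
finger_force: 0.0
time: 13.32
tool_pos: [639.8, 66.7, 93.2]
tcp_rot: [-3.139, 0.001, 1.384]
contact_force: [-0.0, 4.7, 2.9]
grip_width: 0.4
finger_force: 2.1
time: 13.98
tool_pos: [630.6, 19.1, 92.8]
tcp_rot: [-3.138, 0.002, 1.385]
contact_force: [-0.8, 3.5, 2.3]
grip_width: 0.2
finger_force: 1.6
t 13.98 tcp [630.6  19.1  92.8] rot [-3.138e+00  2.000e-03  1.385e+00] F [-0.8  3.5  2.3] w 0.2
shift [-0.44   0.015  0.015] turn [-0.1678  0.0006  0.0007]
now foot in rail [-0.6 64.   4. ] rot err [ 0.527 -0.002 -0.002]
[(0.64, [368.6, 136.9]), (0.61, [378.9, 232.7])]
20 [[386.90343375 234.14833706]]
10 [[382.14063367 235.7606767 ]]
0 [[377.33983159 237.38588106]]
-35 [[360.23109912 243.17766046]]
```

```bash
python3 -m handwheel '-.06 0 0 0 0 0 -1; -.12 0 0 0 0 0 -1; -.18 0 0 0 0 0 -1; -.24 0 0 0 0 0 -1; -.3 0 0 0 0 0 -1; -.36 0 0 0 0 0 -1'
python3 -m handwheel '-.03 0 0 0 0 0 -1; -.06 0 0 0 0 0 -1; -.06 0 0 0 0 0 -1'
python3 -m handwheel '-.02 0 0 0 0 0 -1; -.03 0 0 0 0 0 -1; -.03 0 0 0 0 0 -1'
```

```text
time: 14.58
tool_pos: [623.9, -16.4, 92.8]
tcp_rot: [-3.138, 0.002, 1.384]
contact_force: [-0.3, 2.1, 0.1]
grip_width: 0.6
finger_force: 0.8
time: 14.83
tool_pos: [622.9, -22.4, 92.9]
tcp_rot: [-3.138, 0.003, 1.384]
contact_force: [0.2, -0.2, 0.0]
grip_width: 0.1
finger_force: 0.0
time: 15.08
tool_pos: [622.5, -23.7, 93.2]
tcp_rot: [-3.138, 0.001, 1.385]
contact_force: [0.4, 5.7, 2.2]
grip_width: 0.4
finger_force: 2.2
```

```bash
python3 -m handwheel '-.02 0 0 0 0 0 -1; -.03 0 0 0 0 0 -1; -.03 0 0 0 0 0 -1'
python3 -m handwheel '-.02 0 0 0 0 0 -1; -.03 0 0 0 0 0 -1; -.03 0 0 0 0 0 -1'
python3 - <<'E'
from to import *
torail([0,20,2],h=40)
E
```

```text
time: 15.33
tool_pos: [622.0, -24.3, 93.7]
tcp_rot: [-3.138, -0.002, 1.385]
contact_force: [-0.7, 14.7, 5.0]
grip_width: 0.4
finger_force: 6.5
time: 15.58
tool_pos: [621.6, -24.8, 94.3]
tcp_rot: [-3.138, -0.006, 1.385]
contact_force: [-0.7, 21.8, 9.0]
grip_width: 0.4
finger_force: 10.7
t 15.58 tcp [621.6 -24.8  94.3] rot [-3.138 -0.006  1.385] F [-0.7 21.8  9. ] w 0.4
shift [0.008 0.022 0.029] turn [-0.1679 -0.0019  0.0003]
now foot in rail [-0.5 19.2  5.6] rot err [ 0.527  0.006 -0.001]
```

```bash
python3 -m handwheel '.1 0 0 0 0 0 -1; .25 0 0 0 0 0 -1; .4 0 -.1 0 0 0 -1; .6 0 -.3 0 0 0 -1; .8 0 -.6 0 0 0 -1; 1 0 -.9 0 0 0 -1; 1 0 -.9 0 0 0 -1'
python3 - <<'E'
from fit import *
from to import O,RR
p=viewer.capture("scene")
r=viewer.cut_out("ticket_mid",p);c0=proj(p,O+RR.apply([0,-35,45]))[0]
q=min(r,key=lambda r:np.hypot(*(np.array(r["centre"])-c0)));print(q["score"],q["centre"],c0)
for n in("stand","jar"):print(n,[x["centre"] for x in viewer.recognise(n,p)])
s=3;big=cv2.resize(p["frame"][:,:,::-1],None,fx=s,fy=s,interpolation=cv2.INTER_CUBIC)
for b in(box(-7,7,-45,45,22,77),):
    h=cv2.convexHull(((proj(p,RR.apply(b+[0,-35,0])+O)+.5)*s-.5).round().astype(np.int32));cv2.polylines(big,[h],True,(0,0,255),1)
cv2.imwrite("pics/fin.png",big[480:960,690:1440])
E
```

```text
time: 16.17
tool_pos: [643.5, 71.8, 189.3]
tcp_rot: [3.134, -0.0, 1.388]
contact_force: [0.4, -0.1, 0.6]
grip_width: 0.6
finger_force: 0.0
0.75 [358.5, 236.5] [359.7913508  240.64476767]
stand [[269.0, 227.6]]
jar [[348.5, 197.4]]
```

View pics/fin.png

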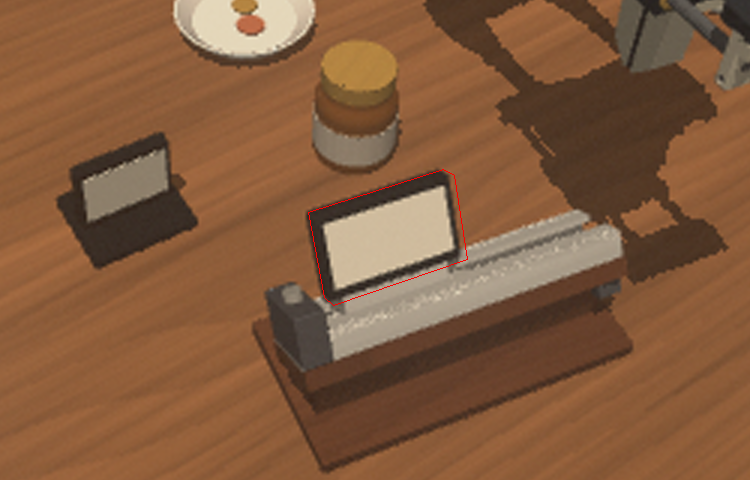

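The final view matches the predicted pose (the red outline around the plate at about (385,235) in the crop). The runner is up against the stop, and the stand and jar haven't moved. Handing in.

```bash
python3 -c "
from plant import bot
print(bot.close_job())"
```

```text
the job is handed in; nothing more can be done
None
```

The holder's runner is in the dark wooden rail, fed in at the open end and pushed up against the end stop. It is released, the stand and jar have not visibly moved, and the job was handed in after about 16 s (the judge's result was not reported).

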